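# Put the stationery back in the desk organiser

### The job

Put the stationery back in the wooden desk organiser, all of it standing or lying flat on the floor of its own compartment: the glue stick upright in the round well, the ink bottle upright in the square well, the rubber stamp on its base in the deep oblong well, and the carton of staples flat in the shallow notched recess. Keep the ink bottle upright all the time, and leave the eraser and the brass lighter where they are on the desk: they do not belong in the organiser.

Things in the scene. Friction and masses are not known exactly. Their poses are not given: they have to be found in the camera images.
- glue_stick_center (a point): Glue stick standing upright: white and yellow round tube with a red cap, 28 mm across and 92 mm high, about 30 g. It stands on the desk among the other things. Site at its centre, half-way up, 46 mm above its underside; z up. 
- ink_bottle_center (a point): Ink bottle standing upright: square dark-blue glass body 52 x 52 mm in plan and 40 mm high, with a round black cap 36 mm across from 46 to 64 mm above its underside (the cap is fast and can be gripped), about 160 g. It stands on the desk among the other things. Site at its centre, half-way up, 32 mm above its underside; z up. x and y along the sides of the square body.
- rubber_stamp_center (a point): Rubber stamp of red-brown wood standing on its oblong base, 28 mm (x) x 52 mm (y) and 13 mm high; above it a turned handle, a neck 16 mm across up to 41 mm and a round knob 27 mm across from 41 to 74 mm above the underside. About 70 g. It stands on the desk among the other things. Site at its centre, half-way up, 37 mm above its underside; z up. 
- staple_box_center (a point): Small yellow carton of staples lying flat, 36 mm (x) x 56 mm (y) x 24 mm high, about 60 g. It stands on the desk among the other things. Site at its centre, half-way up, 12 mm above its underside; z up. 
- eraser_center (a point): Eraser in a blue paper sleeve lying flat, 22 mm (x) x 45 mm (y) x 13 mm high, smaller than the staple carton. A look-alike that does not belong in the organiser: stays where it is. It stands on the desk among the other things. Site at its centre, half-way up, 6.5 mm above its underside; z up. 
- brass_lighter_center (a point): Brass table lighter, a plain upright block 30 mm (x) x 45 mm (y) x 76 mm high. Does not belong in the organiser: stays where it is. It stands on the desk among the other things. Site at its centre, half-way up, 38 mm above its underside; z up. 
- round_well: Block-shaped insert, 80 x 80 mm outside, of pale wood with a grey felt floor; one of four, in any order, in the organiser, fast to the desk. Top 33 mm above the desk. Origin: centre of underside, 3 mm above the desk; z up, x and y along its sides. This one has a round well in its middle, 44 mm across and 26 mm deep (floor 7 mm above the desk): for the glue stick.
- square_well: Block-shaped insert, 80 x 80 mm outside, of pale wood with a grey felt floor; one of four, in any order, in the organiser, fast to the desk. Top 33 mm above the desk. Origin: centre of underside, 3 mm above the desk; z up, x and y along its sides. This one has a square well in its middle, 68 x 68 mm and 26 mm deep (floor 7 mm above the desk): for the ink bottle.
- slot_well: Block-shaped insert, 80 x 80 mm outside, of pale wood with a grey felt floor; one of four, in any order, in the organiser, fast to the desk. Top 33 mm above the desk. Origin: centre of underside, 3 mm above the desk; z up, x and y along its sides. This one has an oblong well in its middle, 44 mm (x) x 68 mm (y) and 26 mm deep (floor 7 mm above the desk): for the rubber stamp.
- shallow_tray: Block-shaped insert, 80 x 80 mm outside, of pale wood with a grey felt floor; one of four, in any order, in the organiser, fast to the desk. Top 33 mm above the desk. Origin: centre of underside, 3 mm above the desk; z up, x and y along its sides. This one has a shallow oblong recess, 54 mm (x) x 74 mm (y), only 12 mm deep (floor 21 mm above the desk), with a finger notch, 34 mm wide, through the middle of each long side (+x and -x): for the staple carton.
Mind the look-alikes: they are no part of the job. What is shaped like the part that bears rubber_stamp_center but orange or turquoise is not meant.

How it is judged:
At the end, for the whole second after the job is handed in: Glue stick in the round well (within 12 mm of its centre), ink bottle in the square well (15), stamp in the deep oblong well (16), staple carton in the shallow recess (16), each within 4 mm of its seated height, under 0.15 rad tilt, at rest; eraser and lighter within 20 mm of their start (horizontal distance between glue_stick_center and round_well below 0.012 m and z of glue_stick_center in the frame of round_well between 0.046 and 0.054 m and angle between each of glue_stick_center, ink_bottle_center, rubber_stamp_center, staple_box_center's own z axis and vertical below 0.15 rad and linear speed of each of glue_stick, ink_bottle, rubber_stamp, staple_box below 0.02 m/s and horizontal distance between ink_bottle_center and square_well below 0.015 m and z of ink_bottle_center in the frame of square_well between 0.032 and 0.04 m and horizontal distance between rubber_stamp_center and slot_well below 0.016 m and z of rubber_stamp_center in the frame of slot_well between 0.037 and 0.045 m and horizontal distance between staple_box_center and shallow_tray below 0.016 m and z of staple_box_center in the frame of shallow_tray between 0.026 and 0.034 m and distance of each of eraser_center, brass_lighter_center from where it was at the start of the episode below 0.02 m); the robot touches nothing.
It fails at once if the eraser is moved (distance of eraser_center from where it was at the start of the episode above 0.02 m).
It fails at once if the lighter is moved or knocked over (distance of brass_lighter_center from where it was at the start of the episode above 0.02 m).
It fails at once if the ink bottle is tipped (angle between ink_bottle_center's own z axis and vertical above 0.6 rad).
It also fails if it takes over 112 s, if anything falls off the work surface, if the arm or the gripper's body presses on something with over 40 N, if the wrist force passes 120 N, or if a joint passes its speed limit or range.

### The arm

A 6-joint arm with a two-finger parallel gripper is mounted at the origin on the work surface; the furniture and walls round the work are solid. World frame = base frame: x ahead of the robot, y to its left, z up, the work surface at z = 0. Lengths are in m, angles in rad, forces in N, time in s.
With the tool pointing down it reaches from about 0.325 to 0.925 m from the base axis. Payload 3.1 kg.
Tool frame: the origin (TCP) lies midway between the tips of the shut fingers; the grasp point (between the pads) lies 19 mm behind it; z points along the fingers, y is the line along which they close (so a half turn about z gives the same grasp; the last joint's range is limited). The gripper opens to 85 mm and grips with 20 to 120 N. Pads are 22 mm wide; open, the fingers measure 114 mm over their backs; the gripper's body (76 mm by 85 mm) begins 54 mm behind the grasp point. The pads swing forward as they close: fully open they stand 13 mm farther back than shut.
Start: joints at [-1.234, 0.217, 1.613, -0, 1.311, -0.112], TCP at [0.271, -0.563, 0.231] pointing down, gripper open.
Joint ranges: [-2.75, 2.75], [-0.78, 2.1], [0.31, 2.55], [-1.13, 4.27], [0.13, 2.63], [-2.58, 2.58]. Speed limits (rad/s): [2.79, 2.79, 3.14, 3.14, 3.14, 3.14].

### API

Orientations are given as a 3x3 rotation matrix whose columns are the frame's x, y, z axes.
In Python, from rig import sense, snapshot, hand_in gives the robot as it stands.
- The arm moves only by the tool carry_out, never from a script. Its argument "motion" is a list that holds one entry, the list of rows, each a list of 7 numbers: the shift along the tool's x, y, z in m, then the turn, a rotation vector about the tool's x, y, z in rad, then the closure, from 0 (fully open) to 1 (shut). In form: [[[x, y, z, wx, wy, wz, jaw], ...]]. A call has 1 to 12 rows; each row shifts and turns the commanded pose from where the row before left it, along the tool's axes as they then stand; what a row does not reach is not made up. A row lasts 1/10 s, in which the tool goes at most 50 mm and 8.59 degrees, less where a joint would pass 70% of its speed; a pose out of reach is approached as far as the arm can. A call with a gripper value outside its range is refused whole. The fingers move at their own pace and stop on an object; the grip force is fixed at half the most. Time passes only in rows, so rows that do not move let the fingers close. It gives the time, the measured TCP pose, the force, the opening and the grip force at its end, in the units of the state.
- sense(): the state, without advancing time (a new reading comes with each control period).
- snapshot(name): name is "side" or "top" or "wrist"; returns a dict with "frame" (420x560x3 uint8, red, green, blue), "K" (3x3 intrinsics, pixels), "R" (3x3) and "t" (3): a world point X has camera coordinates R X + t; the wrist camera has in their place "T_tool_cam" (4x4, takes a point from camera to tool coordinates, whose origin is the TCP and whose axes are the flange's). Camera axes: x right, y down, z forward; pixel columns grow to the right and rows downward; lengths in m; the calibration is good to about 2 mm. A picture is of the moment at which its call begins: read the wrist's pose just before it. There is no depth.
- hand_in(): hands the job in; it is judged then, once.
The state is a dict: "time": time; "joint_positions": joint angles; "joint_velocities": joint speeds; "joint_torque": joint torques, N m; "ee_pos": TCP position; "ee_rot": TCP orientation; "force": force on the tool from outside, world axes, zero at the start; "torque": the same for the moment, N m; "width": opening from 0.0 (shut) to 1.0 (fully open); "grip_force": force on a finger pad.
Only numpy, scipy, OpenCV 4.12 (cv2) and the standard library are available. Lean on these libraries where they do the work, as an engineer would, in place of code of your own. Each camera call takes 0.05 s, during which the arm holds its last target. There are 200 camera calls.

## Working session

There is one attempt and no reset: what is moved stays moved. The work goes in short steps, Python scripts to look and compute and a tool call to move; the robot and the scene stay as the last step left them, time stands still between calls to the robot, and variables do not carry over. Pictures are saved under pics/ and viewed, at most 16 in all, crops included, and the job is handed in when it is done.

Besides the shell and the picture viewer there is one more tool, called after "Call:" as name([rows], argument=value, ...), one row to a line, values as JSON. carry_out: Moves the arm, as the interface text tells. Its arguments: {"type":"object","properties":{"motion":{"type":"array","items":{"type":"array","items":{"type":"array","items":{"type":"number"}}}}},"required":["motion"]}

```bash
mkdir -p pics; cat > h.py <<'E'
import numpy as np, cv2
from rig import sense, snapshot, hand_in
def save(n,f):
    s=snapshot(n); cv2.imwrite(f'pics/{f}.png',s['frame'][:,:,::-1]); return s
def ray(s,uv,z):
    d=s['R'].T@np.linalg.inv(s['K'])@np.array([*uv,1.]); c=-s['R'].T@s['t']
    return c+d*(z-c[2])/d[2]
def proj(s,X):
    p=s['K']@(s['R']@np.array(X)+s['t']); return p[:2]/p[2]
E
python3 - <<'E'
from h import *
import pickle
a=save('top','top0');b=save('side','side0');pickle.dump((a,b),open('s.pkl','wb'))
for s in (a,b): print(s['K'].round(1),(-s['R'].T@s['t']).round(3),s['R'].round(2))
e=sense();print(e['ee_pos'],e['ee_rot'].round(3) if hasattr(e['ee_rot'],'round') else e['ee_rot'],e['width'])
E
```

```text
[[435.1   0.  283. ]
 [  0.  435.1 207.9]
 [  0.    0.    1. ]] [0.307 0.126 1.363] [[ 0.03 -1.    0.02]
 [-0.99 -0.03 -0.15]
 [ 0.15 -0.01 -0.99]]
[[466.7   0.  279. ]
 [  0.  466.7 212.2]
 [  0.    0.    1. ]] [0.522 1.208 0.927] [[-1.    0.    0.01]
 [-0.01  0.63 -0.78]
 [-0.01 -0.78 -0.63]]
[ 0.27096888 -0.5623815   0.23009682] [[ 0.901  0.434 -0.001]
 [ 0.434 -0.901  0.002]
 [ 0.    -0.002 -1.   ]] 0.9980831056615177
```

View pics/top0.png

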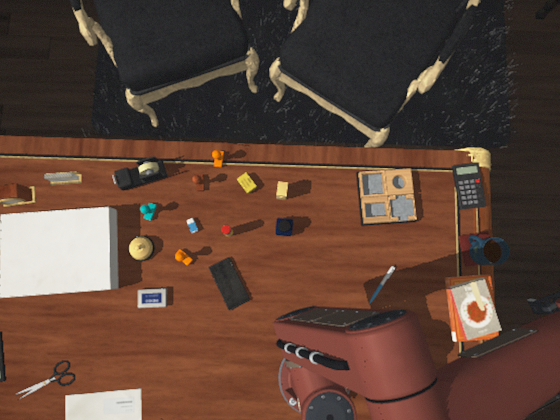

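View pics/side0.png

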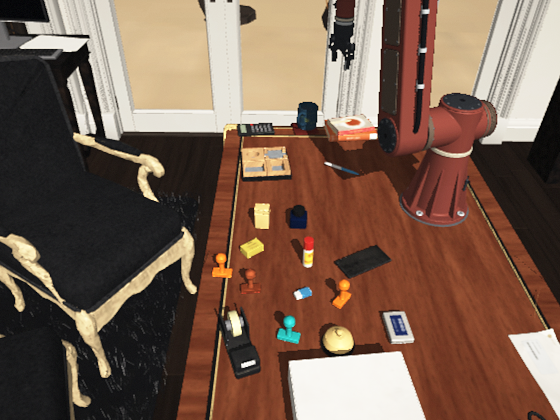

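Top view: the red-brown stamp is at (200,182). The orange ones at (218,158) and (184,257) and the turquoise one at (149,212) have the wrong colour. Glue stick (227,230), ink (285,227), carton (247,183), lighter (283,189), eraser (194,226), organiser (388,196). I'll enlarge these to confirm.

```bash
python3 - <<'E'
from h import *
t=cv2.imread('pics/top0.png');s=cv2.imread('pics/side0.png')
r=lambda im,x,y,w,h,k:cv2.resize(im[y:y+h,x:x+w],None,fx=k,fy=k,interpolation=cv2.INTER_CUBIC)
cv2.imwrite('pics/c1.png',r(t,170,145,133,98,6))
cv2.imwrite('pics/c2.png',np.hstack([r(t,350,160,78,75,5),r(s,235,140,65,60,6)[:375][:, :390] if 0 else cv2.resize(r(s,235,140,65,60,6),(390,375))]))
E
```

```text
(no output)
```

View pics/c1.png

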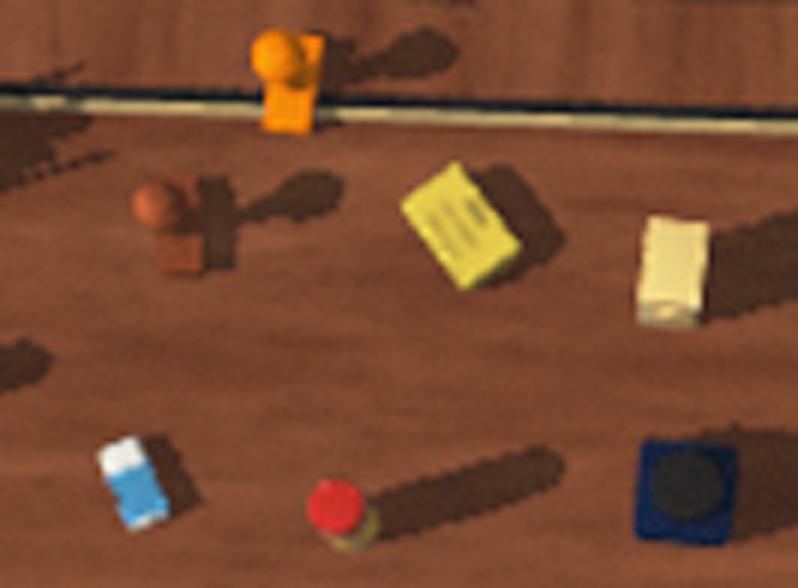

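View pics/c2.png

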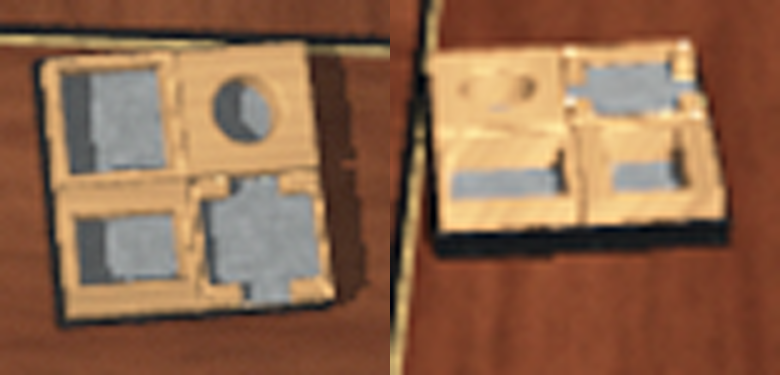

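The crops confirm it. The red-brown stamp has its knob at crop (157,207) and its base at (180,226). The carton and lighter are also clear. In the organiser, the square well is upper left, the round well upper right, the oblong well lower left and the notched tray lower right.

```bash
python3 - <<'E'
from h import *
import pickle
a,b=pickle.load(open('s.pkl','rb'))
def P(u,v,z,k=6,o=(170,145)): return ray(a,((u+.5)/k-.5+o[0],(v+.5)/k-.5+o[1]),z)
def poly(n,L,z,**q):
    p=np.array([P(u,v,z,**q)[:2] for u,v in L]);c=p.mean(0);e=p[1]-p[0];f=p[2]-p[1]
    print(n,c.round(4),'edges',np.hypot(*e).round(3),np.degrees(np.arctan2(e[1],e[0])).round(1),np.hypot(*f).round(3),np.degrees(np.arctan2(f[1],f[0])).round(1),proj(b,[*c,z]).round(0)); return p
print('knob',P(157,207,.0575),'glue',P(337,508,.092),'cap',P(688,485,.064))
poly('base',[(163,178),(200,178),(203,273),(160,272)],.013)
poly('ink',[(645,440),(738,448),(727,545),(635,538)],.04)
poly('carton',[(456,161),(522,243),(467,291),(401,208)],.024)
poly('lighter',[(650,217),(710,223),(700,305),(640,303)],.076)
poly('eraser',[(128,437),(168,515),(138,528),(100,455)],.013)
p=poly('org',[(40,62),(305,42),(333,302),(62,322)],.033,k=5,o=(350,160))
for n,(i,j) in dict(square=(.25,.25),round=(.75,.25),slot=(.25,.75),tray=(.75,.75)).items():
    print(n,((1-i)*(1-j)*p[0]+i*(1-j)*p[1]+i*j*p[2]+(1-i)*j*p[3]).round(4))
print('roundmeas',P(243,108,.033,5,(350,160)))
E
```

```text
knob [0.58198727 0.38156029 0.0575    ] glue [0.42797633 0.27841396 0.092     ] cap [0.44770628 0.1071914  0.064     ]
base [0.5821 0.3768] edges 0.019 -88.1 0.051 -175.0 [250. 286.]
ink [0.4464 0.1076] edges 0.048 -93.1 0.05 175.1 [298. 214.]
carton [0.5844 0.229 ] edges 0.056 -139.6 0.038 133.7 [251. 244.]
lighter [0.5587 0.1172] edges 0.03 -93.9 0.042 174.8 [261. 206.]
eraser [0.4448 0.3937] edges 0.046 -150.0 0.017 115.6 [303. 291.]
org [ 0.554  -0.2093] edges 0.168 -83.7 0.165 -174.7 [265. 159.]
square [ 0.5904 -0.1637]
round [ 0.5995 -0.2474]
slot [ 0.5085 -0.1711]
tray [ 0.5174 -0.2549]
roundmeas [ 0.60149763 -0.24589447  0.033     ]
```

```bash
cat >> h.py <<'E'
def go(x,y,z,phi):
    """turn about tool z, then shift in tool axes after the turn"""
    e=sense();R=np.array(e['ee_rot']);p=np.array(e['ee_pos'])
    f0=np.arctan2(R[1,0],R[0,0]);f=np.radians(phi);w=-(np.angle(np.exp(1j*(f-f0))))
    c,s=np.cos(f),np.sin(f);T=np.array([[c,s,0],[s,-c,0],[0,0,-1]])
    print('t',round(e['time'],1),'p',p.round(4),'phi',np.degrees(f0).round(1),'w',round(e['width'],3),'F',np.round(e['force'],1),'turn',w.round(3),'shift',(T.T@(np.array([x,y,z])-p)).round(4),'tilt',R[:2,2].round(4))
E
python3 -c "
from h import *
go(.5844,.229,.12,42)"
```

```text
t 0.1 p [ 0.271  -0.5624  0.2301] phi 25.7 w 0.998 F [-0.5 -0.9  0.4] turn -0.284 shift [ 0.7625 -0.3784  0.1101] tilt [-0.0007  0.0021]
```

Call:
carry_out([
  [[0,0,0,0,0,-0.142,0],[0,0,0,0,0,-0.142,0],[0.042,-0.021,0,0,0,0,0],[0.042,-0.021,0,0,0,0,0],[0.042,-0.021,0,0,0,0,0],[0.042,-0.021,0,0,0,0,0],[0.042,-0.021,0,0,0,0,0],[0.042,-0.021,0,0,0,0,0],[0.042,-0.021,0,0,0,0,0],[0.042,-0.021,0,0,0,0,0],[0.042,-0.021,0,0,0,0,0],[0.042,-0.021,0,0,0,0,0]],
])

```text
time: 1.3
ee_pos: [0.4429, -0.1241, 0.231]
ee_rot: [[0.743, 0.669, -0.0], [0.669, -0.743, 0.0], [-0.0, -0.0, -1.0]]
force: [1.5, -0.2, 0.5]
width: 0.995
grip_force: 0.0
```

Call:
carry_out([
  [[0.042,-0.021,0,0,0,0,0],[0.042,-0.021,0,0,0,0,0],[0.042,-0.021,0,0,0,0,0],[0.042,-0.021,0,0,0,0,0],[0.042,-0.021,0,0,0,0,0],[0.042,-0.021,0,0,0,0,0],[0.042,-0.021,0,0,0,0,0],[0.042,-0.021,0,0,0,0,0],[0,0,0,0,0,0,0],[0,0,0,0,0,0,0],[0,0,0,0,0,0,0]],
])

```text
time: 2.4
ee_pos: [0.5796, 0.2227, 0.2307]
ee_rot: [[0.744, 0.669, -0.001], [0.669, -0.744, -0.001], [-0.002, -0.0, -1.0]]
force: [-0.6, -0.3, 0.4]
width: 0.997
grip_force: 0.0
```

```bash
python3 -c "
from h import *
go(.5844,.229,.006,42)
s=save('wrist','w1');print(s['K'],s['T_tool_cam'])"
```

```text
t 2.4 p [0.5796 0.2227 0.2307] phi 42.0 w 0.997 F [-0.6 -0.3  0.4] turn -0.001 shift [ 0.0078 -0.0015  0.2247] tilt [-0.0015 -0.0009]
[[310.65356794   0.         281.14315376]
 [  0.         310.65356794 209.52118214]
 [  0.           0.           1.        ]] [[ 1.59883469e-04 -9.63567166e-01 -2.67466429e-01  6.76134899e-02]
 [ 9.99999369e-01  4.51524952e-04 -1.02888146e-03  7.42703692e-04]
 [ 1.11216416e-03 -2.67466096e-01  9.63566630e-01 -1.43361273e-01]
 [ 0.00000000e+00  0.00000000e+00  0.00000000e+00  1.00000000e+00]]
```

View pics/w1.png

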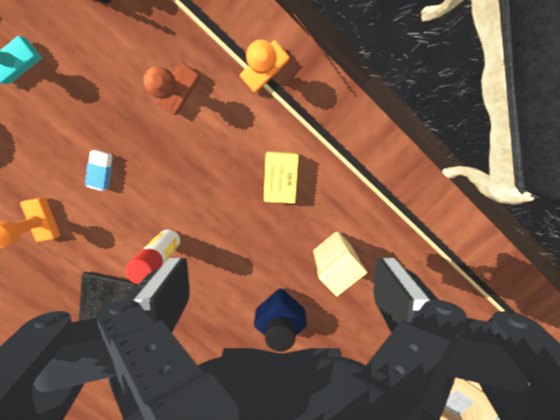

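The wrist view shows the carton's top centre at (281,178), with its long axis about 2° off tool x. I'll compute its position from this view.

```bash
cat >> h.py <<'E'
def wray(s,uv,z):
    e=sense();R=np.array(e['ee_rot']);p=np.array(e['ee_pos']);T=s['T_tool_cam']
    o=p+R@T[:3,3];d=R@T[:3,:3]@np.linalg.inv(s['K'])@np.array([*uv,1.])
    return (o+d*(z-o[2])/d[2]).round(4)
E
python3 -c "
from h import *
s=snapshot('wrist')
for n,u,z in [('carton',(281.5,178),.024),('glue',(143,265),.092),('cap',(280,332),.064),('knob',(158,82),.0575),('ortop',(260,57),.0575)]: print(n,wray(s,u,z))
"
```

```text
carton [0.5859 0.2266 0.024 ]
glue [0.4377 0.2785 0.092 ]
cap [0.4551 0.1114 0.064 ]
knob [0.5803 0.3794 0.0575]
ortop [0.6615 0.3214 0.0575]
```

Call:
carry_out([
  [[0.008,0,0.045,0,0,0.035,0],[0,0,0.045,0,0,0,0],[0,0,0.045,0,0,0,0],[0,0,0.04,0,0,0,0],[0,0,0.03,0,0,0,0],[0,0,0.018,0,0,0,0],[0,0,0,0,0,0,0],[0,0,0,0,0,0,1],[0,0,0,0,0,0,1],[0,0,0,0,0,0,1],[0,0,0,0,0,0,1],[0,0,0,0,0,0,1]],
])

```text
time: 3.7
ee_pos: [0.5883, 0.2296, 0.0108]
ee_rot: [[0.766, 0.643, 0.004], [0.643, -0.766, 0.001], [0.004, 0.002, -1.0]]
force: [0.6, -0.6, 7.7]
width: 0.403
grip_force: 61.4
```

Call:
carry_out([
  [[0,0,0,0,0,0,1],[0,0,0,0,0,0,1],[0,0,0,0,0,0,1],[0,0,-0.02,0,0,0,1],[0,0,-0.04,0,0,0,1],[0,0,-0.05,0,0,0,1],[0,0,-0.05,0,0,0,1],[0,0,0,0,0,0,1],[0,0,0,0,0,0,1]],
])

```text
time: 4.6
ee_pos: [0.5875, 0.2294, 0.1709]
ee_rot: [[0.766, 0.643, 0.005], [0.643, -0.766, 0.001], [0.004, 0.002, -1.0]]
force: [-0.0, 0.1, -0.3]
width: 0.402
grip_force: 60.6
```

```bash
python3 -c "
from h import *
go(.5174,-.2549,.164,95.8)"
```

```text
t 4.6 p [0.5875 0.2294 0.1709] phi 40.0 w 0.402 F [-0.   0.1 -0.3] turn -0.974 shift [-0.4747 -0.1187  0.0069] tilt [0.0046 0.0012]
```

Call:
carry_out([
  [[0,0,0,0,0,-0.139,1],[0,0,0,0,0,-0.139,1],[0,0,0,0,0,-0.139,1],[0,0,0,0,0,-0.139,1],[0,0,0,0,0,-0.139,1],[0,0,0,0,0,-0.139,1],[0,0,0,0,0,-0.14,1],[-0.03,-0.007,0,0,0,0,1],[-0.04,-0.01,0,0,0,0,1],[-0.04,-0.01,0,0,0,0,1],[-0.04,-0.01,0,0,0,0,1],[-0.04,-0.01,0,0,0,0,1]],
])

```text
time: 5.8
ee_pos: [0.556, 0.0339, 0.1652]
ee_rot: [[-0.101, 0.995, -0.006], [0.995, 0.101, 0.0], [0.001, -0.005, -1.0]]
force: [0.7, -0.4, -0.7]
width: 0.402
grip_force: 60.7
```

Call:
carry_out([
  [[-0.04,-0.01,0,0,0,0,1],[-0.04,-0.01,0,0,0,0,1],[-0.04,-0.01,0,0,0,0,1],[-0.04,-0.01,0,0,0,0,1],[-0.04,-0.01,0,0,0,0,1],[-0.03,-0.008,0,0,0,0,1],[0,0,0,0,0,0,1],[0,0,0,0,0,0,1],[0,0,0,0,0,0,1]],
])

```text
time: 6.7
ee_pos: [0.5232, -0.198, 0.1666]
ee_rot: [[-0.101, 0.995, -0.003], [0.995, 0.101, 0.002], [0.002, -0.003, -1.0]]
force: [-0.6, 0.4, -0.0]
width: 0.401
grip_force: 60.7
```

```bash
python3 -c "
from h import *
go(.5174,-.2549,.034,95.8)
s=save('wrist','w2')"
```

```text
t 6.7 p [ 0.5232 -0.198   0.1666] phi 95.8 w 0.401 F [-0.6  0.4 -0. ] turn 0.0 shift [-0.056  -0.0115  0.1326] tilt [-0.0028  0.0021]
```

View pics/w2.png

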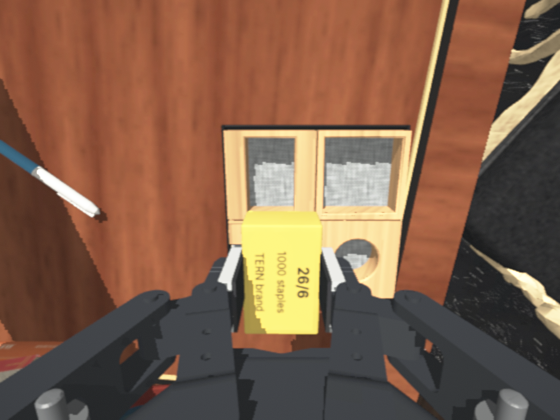

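The carton is held square between the pads. The four inserts meet at about (317,215), and the round well is at (355,260). I'll check these against the top view.

```bash
python3 -c "
from h import *
s=snapshot('wrist')
for n,u in [('junction',(317,215)),('round',(355,260)),('sqTL',(225,131)),('TR',(410.5,130))]: print(n,wray(s,u,.033))
for n,u in [('c1',(246,215)),('c2',(319,214)),('c3',(319,332)),('c4',(244,331))]: print(n,wray(s,u,.1666-.01+.024))
print((np.array([wray(s,u,.1806) for u in [(246,215),(319,214),(319,332),(244,331)]])).mean(0))
"
```

```text
junction [ 0.5586 -0.2093  0.033 ]
round [ 0.6013 -0.2506  0.033 ]
sqTL [ 0.4691 -0.1422  0.033 ]
TR [ 0.6289 -0.1249  0.033 ]
c1 [ 0.506  -0.1712  0.1806]
c2 [ 0.5376 -0.1674  0.1806]
c3 [ 0.5457 -0.2268  0.1806]
c4 [ 0.5093 -0.2301  0.1806]
[ 0.52465  -0.198875  0.1806  ]
```

Call:
carry_out([
  [[-0.03,-0.005,0,0,0,0,1],[-0.026,-0.005,0,0,0,0,1],[0,0,0.03,0,0,0,1],[0,0,0.03,0,0,0,1],[0,0,0.03,0,0,0,1],[0,0,0.02,0,0,0,1],[0,0,0.01,0,0,0,1],[0,0,0,0,0,0,1],[0,0,0,0,0,0,1]],
])

```text
time: 7.7
ee_pos: [0.5207, -0.2561, 0.0492]
ee_rot: [[-0.102, 0.995, 0.001], [0.995, 0.102, -0.001], [-0.001, 0.001, -1.0]]
force: [0.4, 0.9, 0.3]
width: 0.401
grip_force: 60.7
```

```bash
python3 -c "
from h import *
go(.5193,-.2549,.032,95.8)"
```

```text
t 7.7 p [ 0.5207 -0.2561  0.0492] phi 95.8 w 0.401 F [0.4 0.9 0.3] turn 0.001 shift [ 0.0014 -0.0012  0.0172] tilt [ 0.0012 -0.0007]
```

Call:
carry_out([
  [[0,0,0.007,0,0,0,1],[0,0,0.005,0,0,0,1],[0,0,0.003,0,0,0,1],[0,0,0,0,0,0,1],[0,0,0,0,0,0,1]],
])

```text
time: 8.2
ee_pos: [0.5197, -0.2563, 0.0333]
ee_rot: [[-0.101, 0.995, -0.0], [0.995, 0.101, 0.0], [0.0, -0.0, -1.0]]
force: [0.4, -0.5, -0.8]
width: 0.407
grip_force: 60.7
```

Call:
carry_out([
  [[0,0,0,0,0,0,0.5],[0,0,0,0,0,0,0.5],[0,0,0,0,0,0,0.5],[0,0,0,0,0,0,0.5],[0,0,-0.02,0,0,0,0.5],[0,0,-0.04,0,0,0,0.5],[0,0,-0.05,0,0,0,0.5],[0,0,-0.05,0,0,0,0.5],[0,0,0,0,0,0,0.5],[0,0,0,0,0,0,0.5]],
])

```text
time: 9.2
ee_pos: [0.5211, -0.257, 0.1959]
ee_rot: [[-0.101, 0.995, 0.004], [0.995, 0.101, -0.003], [-0.003, 0.004, -1.0]]
force: [-0.7, -0.4, -0.6]
width: 0.498
grip_force: 0.0
```

```bash
python3 -c "
from h import *
go(.581,.381,.19,10)
s=save('wrist','w3')"
```

```text
t 9.2 p [ 0.5211 -0.257   0.1959] phi 95.8 w 0.498 F [-0.7 -0.4 -0.6] turn 1.497 shift [ 0.1698 -0.6179  0.0059] tilt [ 0.0042 -0.0028]
```

View pics/w3.png

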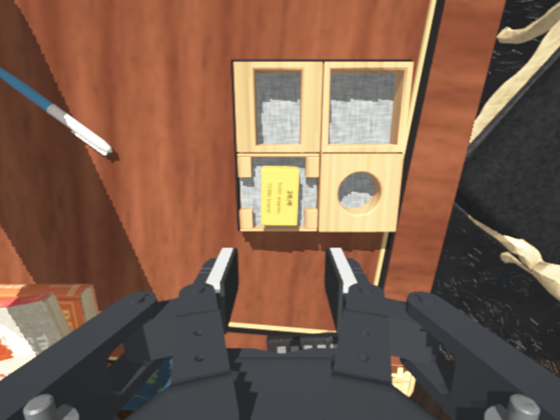

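The carton lies flat in the notched tray, at (281,195). Next is the stamp.

Call:
carry_out([
  [[0.03,0.006,0,0,0,0,0.4],[0.05,0.01,0,0,0,0,0.4],[0.05,0.01,0,0,0,0,0.4],[0.05,0.01,0,0,0,0,0.4],[0.05,0.01,0,0,0,0,0.4],[0.05,0.01,0,0,0,0,0.4],[0.05,0.01,0,0,0,0,0.4],[0.05,0.01,0,0,0,0,0.4],[0.05,0.01,0,0,0,0,0.4],[0.05,0.01,0,0,0,0,0.4],[0.05,0.01,0,0,0,0,0.4],[0.05,0.01,0,0,0,0,0.4]],
])

```text
time: 10.45
ee_pos: [0.5737, 0.323, 0.1897]
ee_rot: [[-0.101, 0.995, -0.005], [0.995, 0.101, -0.002], [-0.002, -0.005, -1.0]]
force: [1.4, 0.4, 1.2]
width: 0.599
grip_force: 0.0
```

Call:
carry_out([
  [[0.04,0.008,0,0,0,0,0.4],[0,0,0,0,0,0.148,0.4],[0,0,0,0,0,0.148,0.4],[0,0,0,0,0,0.148,0.4],[0,0,0,0,0,0.148,0.4],[0,0,0,0,0,0.148,0.4],[0,0,0,0,0,0.148,0.4],[0,0,0,0,0,0.148,0.4],[0,0,0,0,0,0.148,0.4],[0,0,0,0,0,0.148,0.4],[0,0,0,0,0,0.148,0.4],[0,0,0,0,0,0,0.4]],
])

```text
time: 11.65
ee_pos: [0.5779, 0.3614, 0.1897]
ee_rot: [[0.982, 0.191, -0.005], [0.191, -0.982, -0.003], [-0.006, 0.002, -1.0]]
force: [0.0, 0.2, -0.2]
width: 0.596
grip_force: 0.0
```

```bash
python3 -c "
from h import *
go(.581,.381,.19,5)
s=save('wrist','w4')"
```

```text
t 11.7 p [0.5779 0.3614 0.1897] phi 11.0 w 0.596 F [ 0.   0.2 -0.2] turn 0.105 shift [ 0.0048 -0.0192 -0.0003] tilt [-0.0052 -0.0026]
```

View pics/w4.png

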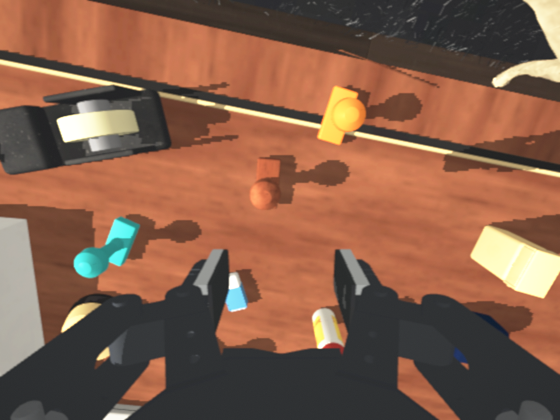

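The wrist view puts the red-brown knob at (264,194) and the top edge of the base at (257..281,159).

```bash
python3 -c "
from h import *
s=snapshot('wrist')
print('knob',wray(s,(264,194),.0575))
a,b,c=[wray(s,u,.013) for u in [(257,159),(281,160),(278.5,190)]]
print(a,b,c,np.degrees(np.arctan2(*(b-c)[1::-1])),np.degrees(np.arctan2(*(a-b)[1::-1])),np.linalg.norm(a-b))
print('basecentre',(a+b)/2-.026*(b-c)/np.linalg.norm(b-c))
print('glue',wray(s,(325,315),.0))
"
```

```text
knob [0.5807 0.3774 0.0575]
[0.605  0.3915 0.013 ] [0.6088 0.3672 0.013 ] [0.5774 0.3637 0.013 ] 6.360218232166406 98.88785169121981 0.024595324758986202
basecentre [0.58106003 0.37646975 0.013     ]
glue [0.431  0.2767 0.    ]
```

Call:
carry_out([
  [[0.006,-0.015,0,0,0,0,0.4],[0,0,0.04,0,0,0,0.4],[0,0,0.04,0,0,0,0.4],[0,0,0.04,0,0,0,0.4],[0,0,0.02,0,0,0,0.4],[0,0,0.01,0,0,0,0.4],[0,0,0,0,0,0,0.4],[0,0,0,0,0,0,0.4]],
])

```text
time: 12.55
ee_pos: [0.5838, 0.3792, 0.0447]
ee_rot: [[0.982, 0.191, 0.002], [0.191, -0.982, 0.001], [0.002, -0.001, -1.0]]
force: [-0.7, -0.5, 1.1]
width: 0.604
grip_force: 0.0
```

```bash
python3 -c "
from h import *
go(.581,.3775,.037,11)"
```

```text
t 12.6 p [0.5838 0.3792 0.0447] phi 11.0 w 0.604 F [-0.7 -0.5  1.1] turn 0.001 shift [-0.003   0.0011  0.0077] tilt [0.0022 0.0013]
```

Call:
carry_out([
  [[-0.003,0.001,0.007,0,0,0,0.4],[0,0,0,0,0,0,0.4],[0,0,0,0,0,0,1],[0,0,0,0,0,0,1],[0,0,0,0,0,0,1],[0,0,0,0,0,0,1],[0,0,0,0,0,0,1],[0,0,-0.01,0,0,0,1],[0,0,-0.03,0,0,0,1],[0,0,-0.05,0,0,0,1],[0,0,-0.05,0,0,0,1]],
])

```text
time: 13.65
ee_pos: [0.5784, 0.3758, 0.1758]
ee_rot: [[0.982, 0.191, -0.004], [0.191, -0.982, -0.002], [-0.004, 0.001, -1.0]]
force: [1.1, -0.2, -0.1]
width: 0.28
grip_force: 58.9
```

```bash
python3 -c "
from h import *
go(.511,-.1733,.18,99.8)"
```

```text
t 13.7 p [0.5784 0.3758 0.1758] phi 11.0 w 0.28 F [ 1.1 -0.2 -0.1] turn -1.55 shift [-0.5296 -0.1598 -0.0042] tilt [-0.004 -0.002]
```

Call:
carry_out([
  [[0,0,0,0,0,-0.141,1],[0,0,0,0,0,-0.141,1],[0,0,0,0,0,-0.141,1],[0,0,0,0,0,-0.141,1],[0,0,0,0,0,-0.141,1],[0,0,0,0,0,-0.141,1],[0,0,0,0,0,-0.141,1],[0,0,0,0,0,-0.141,1],[0,0,0,0,0,-0.141,1],[0,0,0,0,0,-0.141,1],[0,0,0,0,0,-0.14,1],[-0.02,-0.006,0,0,0,0,1]],
])

```text
time: 14.85
ee_pos: [0.5769, 0.3574, 0.1761]
ee_rot: [[-0.175, 0.985, -0.0], [0.985, 0.175, 0.001], [0.001, -0.0, -1.0]]
force: [-0.6, -0.0, -1.7]
width: 0.28
grip_force: 58.9
```

Call:
carry_out([
  [[-0.04,-0.012,0,0,0,0,1],[-0.044,-0.013,0,0,0,0,1],[-0.044,-0.013,0,0,0,0,1],[-0.044,-0.013,0,0,0,0,1],[-0.044,-0.013,0,0,0,0,1],[-0.044,-0.013,0,0,0,0,1],[-0.044,-0.013,0,0,0,0,1],[-0.044,-0.013,0,0,0,0,1],[-0.044,-0.013,0,0,0,0,1],[-0.044,-0.013,0,0,0,0,1],[-0.044,-0.013,0,0,0,0,1],[-0.02,-0.006,0,0,0,0,1]],
])

```text
time: 16.05
ee_pos: [0.5156, -0.1655, 0.1765]
ee_rot: [[-0.167, 0.986, -0.0], [0.986, 0.167, -0.001], [-0.001, -0.001, -1.0]]
force: [-0.6, 0.5, -0.9]
width: 0.278
grip_force: 59.0
```

Call:
carry_out([
  [[0,0,0,0,0,0,1],[0,0,0,0,0,0,1]],
])

```text
time: 16.25
ee_pos: [0.5161, -0.1619, 0.1761]
ee_rot: [[-0.169, 0.986, -0.001], [0.986, 0.169, 0.001], [0.001, -0.0, -1.0]]
force: [-0.2, -0.0, -1.9]
width: 0.277
grip_force: 59.0
```

```bash
python3 -c "
from h import *
go(.511,-.1733,.047,99.8)
s=save('wrist','w5')"
```

```text
t 16.2 p [ 0.5161 -0.1619  0.1761] phi 99.7 w 0.277 F [-0.2 -0.  -1.9] turn -0.001 shift [-0.0103 -0.007   0.1291] tilt [-0.0006  0.0011]
```

View pics/w5.png

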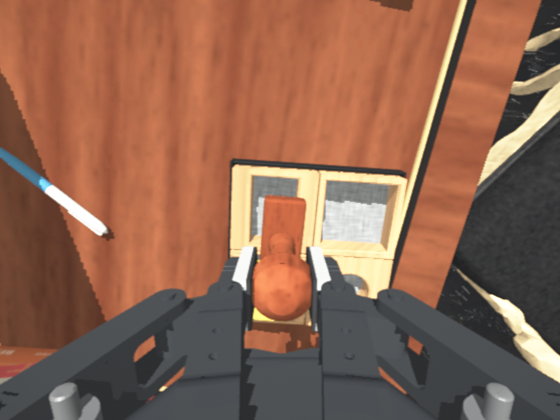

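The stamp is held upright in the jaws. The visible base edge runs from (266,197) to (305,198). I'll compare that with the projection for an untilted stamp.

```bash
python3 -c "
from h import *
s=snapshot('wrist');Ti=np.linalg.inv(s['T_tool_cam'])
for p in [(.026,-.014,.025),(.026,.014,.025),(.026,.014,.038),(0,-.014,.025),(0,.014,.025)]:
  q=s['K']@(Ti@[*p,1])[:3]; print(p,(q[:2]/q[2]).round(1))
go(.511,-.1733,.047,97.8)
"
```

```text
(0.026, -0.014, 0.025) [255.5 199.9]
(0.026, 0.014, 0.025) [305.8 199.9]
(0.026, 0.014, 0.038) [304.1 194.8]
(0, -0.014, 0.025) [256.5 243.5]
(0, 0.014, 0.025) [304.8 243.5]
t 16.4 p [ 0.5164 -0.1609  0.1761] phi 99.9 w 0.277 F [ 0.5 -0.4 -0.2] turn 0.036 shift [-0.0116 -0.0071  0.1291] tilt [-0.0006  0.0009]
```

Call:
carry_out([
  [[-0.011,-0.007,0.03,0,0,0,1],[0,0,0.04,0,0,0,1],[0,0,0.03,0,0,0,1],[0,0,0,0,0,0,1],[0,0,0,0,0,0,1]],
])

```text
time: 16.85
ee_pos: [0.5116, -0.1728, 0.0762]
ee_rot: [[-0.172, 0.985, -0.001], [0.985, 0.172, 0.001], [0.001, -0.001, -1.0]]
force: [0.2, -0.2, -1.3]
width: 0.278
grip_force: 59.1
```

```bash
python3 -c "
from h import *
go(.511,-.1733,.047,99.8)"
```

```text
t 16.9 p [ 0.5116 -0.1728  0.0762] phi 99.9 w 0.278 F [ 0.2 -0.2 -1.3] turn 0.002 shift [-0.0004 -0.0006  0.0292] tilt [-0.0011  0.0008]
```

Call:
carry_out([
  [[0,0,0.015,0,0,0,1],[0,0,0.01,0,0,0,1],[0,0,0.004,0,0,0,1],[0,0,0,0,0,0,1],[0,0,0,0,0,0,1]],
])

```text
time: 17.35
ee_pos: [0.5117, -0.1742, 0.0475]
ee_rot: [[-0.17, 0.985, 0.0], [0.985, 0.17, -0.0], [-0.0, 0.0, -1.0]]
force: [-0.1, 0.6, -1.2]
width: 0.275
grip_force: 59.1
```

Call:
carry_out([
  [[0,0,0.002,0,0,0,1],[0,0,0,0,0,0,1],[0,0,0,0,0,0,0.4],[0,0,0,0,0,0,0.4],[0,0,0,0,0,0,0.4],[0,0,0,0,0,0,0.4],[0,0,-0.02,0,0,0,0.4],[0,0,-0.04,0,0,0,0.4],[0,0,-0.05,0,0,0,0.4],[0,0,-0.05,0,0,0,0.4]],
])

```text
time: 18.35
ee_pos: [0.5109, -0.1737, 0.2064]
ee_rot: [[-0.17, 0.985, -0.001], [0.985, 0.17, 0.001], [0.001, -0.001, -1.0]]
force: [0.9, -0.2, 0.3]
width: 0.6
grip_force: 0.0
```

```bash
python3 -c "
from h import *
go(.45,.11,.20,99.8)"
```

```text
t 18.4 p [ 0.5109 -0.1737  0.2064] phi 99.8 w 0.6 F [ 0.9 -0.2  0.3] turn -0.0 shift [ 0.2899 -0.0117  0.0064] tilt [-0.0014  0.0007]
```

Call:
carry_out([
  [[0.045,-0.002,0,0,0,0,0.3],[0.05,-0.002,0,0,0,0,0.3],[0.05,-0.002,0,0,0,0,0.3],[0.05,-0.002,0,0,0,0,0.3],[0.05,-0.002,0,0,0,0,0.3],[0.045,-0.002,0,0,0,0,0.3],[0,0,0,0,0,0,0.3],[0,0,0,0,0,0,0.3]],
])

```text
time: 19.15
ee_pos: [0.4502, 0.1103, 0.2054]
ee_rot: [[-0.173, 0.985, 0.0], [0.985, 0.173, -0.001], [-0.001, 0.0, -1.0]]
force: [0.7, -0.5, -1.8]
width: 0.7
grip_force: 0.0
```

```bash
python3 -c "
from h import *
go(.45,.11,.20,99.8)
s=save('wrist','w6')"
```

```text
t 19.1 p [0.4502 0.1103 0.2054] phi 100.0 w 0.7 F [ 0.7 -0.5 -1.8] turn 0.003 shift [-0.0003 -0.0002  0.0054] tilt [ 0.0004 -0.0005]
```

View pics/w6.png

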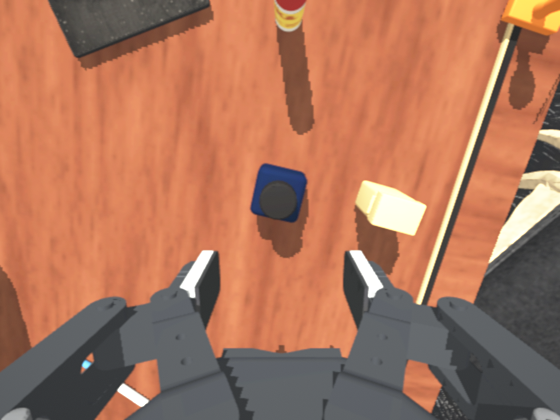

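The cap's top centre is at (277,201), and the body edge is tilted about 14° in the image, which gives a bottle yaw of about -4°. That agrees with the top view.

```bash
python3 -c "
from h import *
s=snapshot('wrist')
c=wray(s,(277,201),.064);print(c, wray(s,(282.5,12),.092-.03), wray(s,(289,15),.05))
go(c[0],c[1],.044,99.9)"
```

```text
[0.4476 0.1048 0.064 ] [0.4257 0.2613 0.062 ] [0.431  0.2636 0.05  ]
t 19.2 p [0.4507 0.1088 0.2054] phi 99.8 w 0.698 F [ 0.1 -0.  -0.6] turn -0.002 shift [-0.0034 -0.0037  0.1614] tilt [ 0.0002 -0.0005]
```

Call:
carry_out([
  [[-0.003,-0.003,0.03,0,0,0,0.3],[0,0,0.04,0,0,0,0.3],[0,0,0.04,0,0,0,0.3],[0,0,0.03,0,0,0,0.3],[0,0,0,0,0,0,0.3],[0,0,0,0,0,0,0.3]],
])

```text
time: 19.85
ee_pos: [0.4483, 0.1049, 0.0653]
ee_rot: [[-0.168, 0.986, -0.001], [0.986, 0.168, -0.0], [-0.0, -0.001, -1.0]]
force: [0.9, -0.5, 0.6]
width: 0.697
grip_force: 0.0
```

```bash
python3 -c "
from h import *
go(.4476,.106,.046,99.8)"
```

```text
t 19.9 p [0.4483 0.1049 0.0653] phi 99.7 w 0.697 F [ 0.9 -0.5  0.6] turn -0.002 shift [ 0.0012 -0.0005  0.0193] tilt [-0.0011 -0.0002]
```

Call:
carry_out([
  [[0.001,0,0.012,0,0,0,0.3],[0,0,0.007,0,0,0,0.3],[0,0,0,0,0,0,0.3],[0,0,0,0,0,0,1],[0,0,0,0,0,0,1],[0,0,0,0,0,0,1],[0,0,0,0,0,0,1],[0,0,0,0,0,0,1],[0,0,0,0,0,0,1]],
])

```text
time: 20.75
ee_pos: [0.4482, 0.1072, 0.0471]
ee_rot: [[-0.17, 0.985, 0.001], [0.985, 0.17, 0.0], [-0.0, 0.001, -1.0]]
force: [-2.5, 0.3, 5.6]
width: 0.4
grip_force: 59.6
```

Call:
carry_out([
  [[0,0,-0.01,0,0,0,1],[0,0,-0.02,0,0,0,1],[0,0,-0.03,0,0,0,1],[0,0,-0.03,0,0,0,1],[0,0,-0.03,0,0,0,1],[0,0,0,0,0,0,1],[0,0,0,0,0,0,1]],
])

```text
time: 21.45
ee_pos: [0.448, 0.1071, 0.1666]
ee_rot: [[-0.17, 0.985, 0.001], [0.985, 0.17, 0.0], [-0.0, 0.001, -1.0]]
force: [-1.2, -0.5, -2.6]
width: 0.402
grip_force: 60.3
```

```bash
python3 -c "
from h import *
go(.5927,-.165,.17,109.8)
s=save('wrist','w7')"
```

```text
t 21.4 p [0.448  0.1071 0.1666] phi 99.8 w 0.402 F [-1.2 -0.5 -2.6] turn -0.174 shift [-0.305   0.044  -0.0034] tilt [0.0015 0.0001]
```

View pics/w7.png

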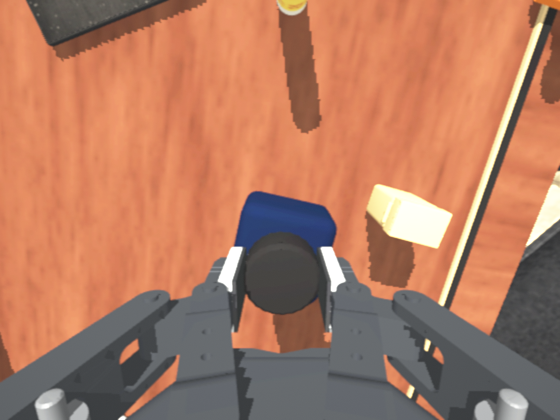

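The bottle hangs upright, gripped by the cap at (283,272). I'm carrying it to the square well.

Call:
carry_out([
  [[0,0,0,0,0,-0.087,1],[0,0,0,0,0,-0.087,1],[-0.02,0.003,0,0,0,0,1],[-0.035,0.005,0,0,0,0,1],[-0.04,0.006,0,0,0,0,1],[-0.04,0.006,0,0,0,0,1],[-0.04,0.006,0,0,0,0,1],[-0.04,0.006,0,0,0,0,1],[-0.04,0.006,0,0,0,0,1],[-0.03,0.004,0,0,0,0,1],[-0.02,0.002,0,0,0,0,1],[0,0,0,0,0,0,1]],
])

```text
time: 22.7
ee_pos: [0.5917, -0.1673, 0.1632]
ee_rot: [[-0.336, 0.942, -0.004], [0.942, 0.336, 0.001], [0.002, -0.003, -1.0]]
force: [-0.5, 0.9, -1.9]
width: 0.402
grip_force: 60.3
```

Call:
carry_out([
  [[0,0,0,0,0,0,1],[0,0,0,0,0,0,1]],
])

```text
time: 22.9
ee_pos: [0.5909, -0.1637, 0.1644]
ee_rot: [[-0.339, 0.941, -0.003], [0.941, 0.339, 0.002], [0.003, -0.003, -1.0]]
force: [-0.2, 0.3, -1.7]
width: 0.405
grip_force: 60.3
```

```bash
python3 -c "
from h import *
go(.5927,-.165,.054,109.8)
s=save('wrist','w8')"
```

```text
t 22.9 p [ 0.5909 -0.1637  0.1644] phi 109.8 w 0.405 F [-0.2  0.3 -1.7] turn 0.0 shift [-0.0018  0.0012  0.1104] tilt [-0.0035  0.0019]
```

View pics/w8.png

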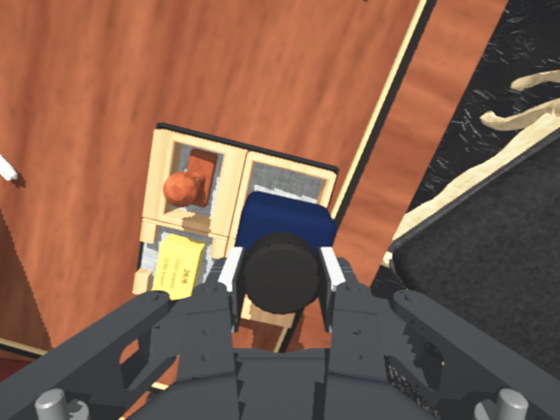

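The stamp stands in the oblong well and the bottle is aligned over the square well. I'm lowering it.

Call:
carry_out([
  [[-0.002,0.001,0.02,0,0,0,1],[0,0,0.03,0,0,0,1],[0,0,0.025,0,0,0,1],[0,0,0.015,0,0,0,1],[0,0,0.01,0,0,0,1],[0,0,0,0,0,0,1],[0,0,0,0,0,0,1],[0,0,0,0,0,0,1]],
])

```text
time: 23.75
ee_pos: [0.5954, -0.1672, 0.0681]
ee_rot: [[-0.338, 0.941, 0.003], [0.941, 0.338, -0.001], [-0.002, 0.002, -1.0]]
force: [0.0, 0.4, -2.8]
width: 0.406
grip_force: 60.3
```

```bash
python3 -c "
from h import *
go(.5927,-.165,.055,109.8)"
```

```text
t 23.8 p [ 0.5954 -0.1672  0.0681] phi 109.8 w 0.406 F [ 0.   0.4 -2.8] turn -0.001 shift [ 0.003  -0.0018  0.0131] tilt [ 0.0031 -0.0012]
```

Call:
carry_out([
  [[0.003,-0.002,0.006,0,0,0,1],[0,0,0.005,0,0,0,1],[0,0,0.002,0,0,0,1],[0,0,0,0,0,0,1],[0,0,0,0,0,0,1]],
])

```text
time: 24.25
ee_pos: [0.5909, -0.1644, 0.0542]
ee_rot: [[-0.338, 0.941, -0.001], [0.941, 0.338, 0.0], [0.001, -0.001, -1.0]]
force: [-2.9, 1.7, 6.0]
width: 0.4
grip_force: 60.9
```

Contact with the floor at the expected height. Releasing.

Call:
carry_out([
  [[0,0,0,0,0,0,0.4],[0,0,0,0,0,0,0.4],[0,0,0,0,0,0,0.4],[0,0,0,0,0,0,0.4],[0,0,-0.02,0,0,0,0.4],[0,0,-0.04,0,0,0,0.4],[0,0,-0.05,0,0,0,0.4],[0,0,-0.05,0,0,0,0.4]],
])

```text
time: 25.05
ee_pos: [0.5904, -0.1643, 0.214]
ee_rot: [[-0.338, 0.941, -0.002], [0.941, 0.338, 0.001], [0.001, -0.001, -1.0]]
force: [0.4, -1.0, 0.4]
width: 0.599
grip_force: 0.0
```

```bash
python3 -c "
from h import *
go(.432,.277,.22,109.8)"
```

```text
t 25.1 p [ 0.5904 -0.1643  0.214 ] phi 109.8 w 0.599 F [ 0.4 -1.   0.4] turn -0.001 shift [ 4.689e-01  4.000e-04 -6.000e-03] tilt [-0.0016  0.0007]
```

Call:
carry_out([
  [[0.03,0,0,0,0,0,0.3],[0.045,0,0,0,0,0,0.3],[0.045,0,0,0,0,0,0.3],[0.045,0,0,0,0,0,0.3],[0.045,0,0,0,0,0,0.3],[0.045,0,0,0,0,0,0.3],[0.045,0,0,0,0,0,0.3],[0.045,0,0,0,0,0,0.3],[0.045,0,0,0,0,0,0.3],[0.045,0,0,0,0,0,0.3],[0.03,0,0,0,0,0,0.3],[0,0,0,0,0,0,0.3]],
])

```text
time: 26.25
ee_pos: [0.4324, 0.2762, 0.2134]
ee_rot: [[-0.343, 0.939, -0.0], [0.939, 0.343, 0.001], [0.001, 0.0, -1.0]]
force: [-0.5, -0.5, 0.1]
width: 0.698
grip_force: 0.0
```

Call:
carry_out([
  [[0,0,0,0,0,0,0.3],[0,0,0,0,0,0,0.3]],
])

```text
time: 26.45
ee_pos: [0.4342, 0.2723, 0.2132]
ee_rot: [[-0.338, 0.941, 0.0], [0.941, 0.338, -0.001], [-0.001, -0.0, -1.0]]
force: [0.5, 1.1, 0.1]
width: 0.698
grip_force: 0.0
```

```bash
python3 -c "
from h import *
go(.432,.277,.05,109.8)
s=save('wrist','w9')"
```

```text
t 26.4 p [0.4342 0.2723 0.2132] phi 109.7 w 0.698 F [0.5 1.1 0.1] turn -0.001 shift [ 0.0051 -0.0004  0.1632] tilt [ 0.0001 -0.0006]
```

View pics/w9.png

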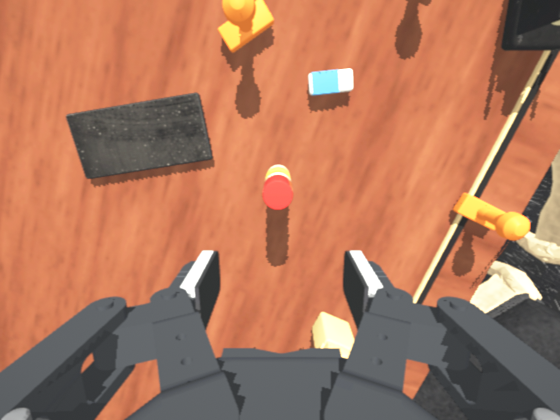

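The red cap's top is centred at (278,193), midway between the jaws.

```bash
python3 -c "
from h import *
s=snapshot('wrist')
c=wray(s,(278,193),.092);print(c)
go(c[0],c[1],.05,109.8)"
```

```text
[0.4289 0.2793 0.092 ]
t 26.6 p [0.4344 0.272  0.2132] phi 109.7 w 0.699 F [-0.1 -0.7  0. ] turn -0.002 shift [ 0.0087 -0.0027  0.1632] tilt [ 0.     -0.0003]
```

Call:
carry_out([
  [[0.008,-0.003,0.03,0,0,0,0.3],[0,0,0.04,0,0,0,0.3],[0,0,0.04,0,0,0,0.3],[0,0,0.03,0,0,0,0.3],[0,0,0.02,0,0,0,0.3],[0,0,0.004,0,0,0,0.3],[0,0,0,0,0,0,0.3],[0,0,0,0,0,0,0.3]],
])

```text
time: 27.35
ee_pos: [0.4298, 0.2798, 0.0507]
ee_rot: [[-0.337, 0.941, 0.002], [0.941, 0.337, 0.001], [0.0, 0.003, -1.0]]
force: [-0.4, -0.5, -0.5]
width: 0.7
grip_force: 0.0
```

Call:
carry_out([
  [[0,0,0,0,0,0,1],[0,0,0,0,0,0,1],[0,0,0,0,0,0,1],[0,0,0,0,0,0,1],[0,0,0,0,0,0,1],[0,0,0,0,0,0,1],[0,0,0,0,0,0,1]],
])

```text
time: 28.05
ee_pos: [0.4292, 0.2801, 0.0507]
ee_rot: [[-0.338, 0.941, 0.002], [0.941, 0.338, 0.001], [0.0, 0.002, -1.0]]
force: [-0.8, -0.6, 6.6]
width: 0.304
grip_force: 58.9
```

Call:
carry_out([
  [[0,0,-0.02,0,0,0,1],[0,0,-0.04,0,0,0,1],[0,0,-0.05,0,0,0,1],[0,0,-0.03,0,0,0,1],[0,0,0,0,0,0,1]],
])

```text
time: 28.55
ee_pos: [0.4322, 0.2816, 0.1957]
ee_rot: [[-0.339, 0.941, 0.011], [0.941, 0.338, 0.005], [0.001, 0.013, -1.0]]
force: [0.5, 1.1, -0.5]
width: 0.301
grip_force: 58.9
```

```bash
python3 -c "
from h import *
go(.601,-.2467,.20,109.8)"
```

```text
t 28.6 p [0.4322 0.2816 0.1957] phi 109.8 w 0.301 F [ 0.5  1.1 -0.5] turn -0.0 shift [-0.5543 -0.0201 -0.0043] tilt [0.0114 0.0054]
```

Call:
carry_out([
  [[-0.03,-0.001,0,0,0,0,1],[-0.045,-0.002,0,0,0,0,1],[-0.045,-0.002,0,0,0,0,1],[-0.045,-0.002,0,0,0,0,1],[-0.045,-0.002,0,0,0,0,1],[-0.045,-0.002,0,0,0,0,1],[-0.045,-0.002,0,0,0,0,1],[-0.045,-0.002,0,0,0,0,1],[-0.045,-0.002,0,0,0,0,1],[-0.045,-0.002,0,0,0,0,1],[-0.045,-0.001,0,0,0,0,1],[-0.045,-0.001,0,0,0,0,1]],
])

```text
time: 29.75
ee_pos: [0.5856, -0.2229, 0.1876]
ee_rot: [[-0.338, 0.941, -0.002], [0.941, 0.338, 0.001], [0.002, -0.001, -1.0]]
force: [0.6, 0.4, -0.2]
width: 0.302
grip_force: 58.9
```

Call:
carry_out([
  [[-0.028,0,0,0,0,0,1],[0,0,0,0,0,0,1],[0,0,0,0,0,0,1],[0,0,0,0,0,0,1]],
])

```text
time: 30.15
ee_pos: [0.5947, -0.2465, 0.1881]
ee_rot: [[-0.339, 0.941, -0.002], [0.941, 0.339, 0.002], [0.002, -0.001, -1.0]]
force: [0.2, 0.2, -0.3]
width: 0.3
grip_force: 58.9
```

```bash
python3 -c "
from h import *
go(.601,-.2467,.058,109.8)
s=save('wrist','w10')"
```

```text
t 30.1 p [ 0.5947 -0.2465  0.1881] phi 109.8 w 0.3 F [ 0.2  0.2 -0.3] turn 0.0 shift [-0.0023  0.0058  0.1301] tilt [-0.0021  0.0016]
```

View pics/w10.png

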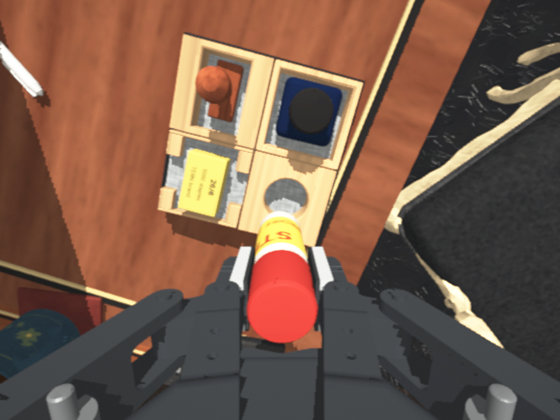

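The first three are seated. The round well's rim centre is near (287,198), so I'll measure it once more.

```bash
python3 -c "
from h import *
s=snapshot('wrist')
print(wray(s,(287,198),.033))
go(.601,-.2477,.058,109.8)"
```

```text
[ 0.6018 -0.2479  0.033 ]
t 30.2 p [ 0.5951 -0.2463  0.1888] phi 109.9 w 0.301 F [-0.   0.2 -0.4] turn 0.001 shift [-0.0033  0.0051  0.1308] tilt [-0.001   0.0008]
```

Call:
carry_out([
  [[-0.003,0.005,0.02,0,0,0,1],[0,0,0.03,0,0,0,1],[0,0,0.03,0,0,0,1],[0,0,0.015,0,0,0,1],[0,0,0,0,0,0,1],[0,0,0,0,0,0,1],[0,0,0,0,0,0,1]],
])

```text
time: 30.95
ee_pos: [0.6028, -0.2497, 0.0966]
ee_rot: [[-0.338, 0.941, 0.003], [0.941, 0.338, -0.002], [-0.003, 0.003, -1.0]]
force: [-0.6, -0.6, -0.7]
width: 0.301
grip_force: 58.9
```

```bash
python3 -c "
from h import *
go(.601,-.2477,.058,109.8)"
```

```text
t 30.9 p [ 0.6028 -0.2497  0.0966] phi 109.8 w 0.301 F [-0.6 -0.6 -0.7] turn -0.0 shift [ 0.0025 -0.0011  0.0386] tilt [ 0.0035 -0.0019]
```

Call:
carry_out([
  [[0.002,-0.001,0.015,0,0,0,1],[0,0,0.012,0,0,0,1],[0,0,0.009,0,0,0,1],[0,0,0.002,0,0,0,1],[0,0,0,0,0,0,1],[0,0,0,0,0,0,1]],
])

```text
time: 31.55
ee_pos: [0.5986, -0.2477, 0.0574]
ee_rot: [[-0.338, 0.941, -0.003], [0.941, 0.338, 0.0], [0.002, -0.003, -1.0]]
force: [-6.0, 1.0, 10.6]
width: 0.3
grip_force: 59.0
```

Call:
carry_out([
  [[0,0,-0.001,0,0,0,1],[0,0,0,0,0,0,0.5],[0,0,0,0,0,0,0.5],[0,0,0,0,0,0,0.5],[0,0,0,0,0,0,0.5],[0,0,-0.02,0,0,0,0.5],[0,0,-0.04,0,0,0,0.5],[0,0,-0.05,0,0,0,0.5],[0,0,-0.05,0,0,0,0.5],[0,0,-0.03,0,0,0,0.5],[-0.03,0,0,0,0,0,0.5],[0,0,0,0,0,0,0.5]],
])

```text
time: 32.75
ee_pos: [0.6113, -0.2788, 0.2498]
ee_rot: [[-0.337, 0.942, 0.004], [0.942, 0.337, -0.004], [-0.005, 0.003, -1.0]]
force: [-0.3, -0.2, -0.6]
width: 0.501
grip_force: 0.0
```

```bash
python3 -c "
from h import *
go(.601,-.2467,.25,109.8)
s=save('wrist','w11')"
```

```text
t 32.8 p [ 0.6113 -0.2788  0.2498] phi 109.7 w 0.501 F [-0.3 -0.2 -0.6] turn -0.002 shift [ 0.0337  0.0012 -0.0002] tilt [ 0.0045 -0.0042]
```

View pics/w11.png

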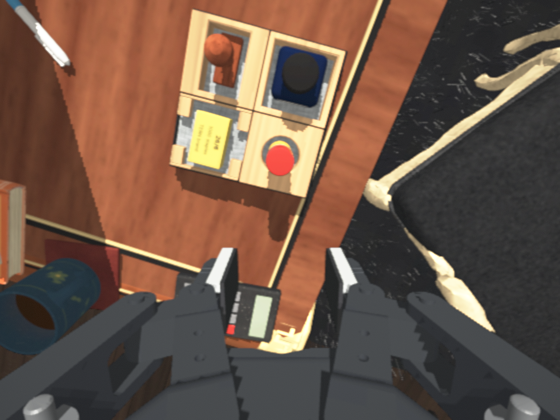

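All four things stand in their own wells, and the glue cap is at (280,159). A quick numeric check before handing in.

```bash
python3 -c "
from h import *
s=snapshot('wrist')
for n,u,z in [('glue',(280,159),.099),('wellrim',(280,155),.033),('cap',(300,71),.071),('carton',(210,139),.045),('knob',(220,49),.0645)]: print(n,wray(s,u,z))"
```

```text
glue [ 0.5964 -0.2427  0.099 ]
wellrim [ 0.597  -0.2453  0.033 ]
cap [ 0.5873 -0.1612  0.071 ]
carton [ 0.5194 -0.2537  0.045 ]
knob [ 0.5088 -0.1677  0.0645]
```

All four are within a few millimetres of their wells.

```bash
python3 -c "
from h import *
print(hand_in())"
```

```text
the job is handed in; nothing more can be done
None
```

The glue stick, ink bottle, stamp and staple carton are all in their own compartments, measured within a few millimetres of centre; the eraser and lighter were not touched, and the job is handed in at about 33 s (no verdict was shown).

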